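# Seat a doming die and index it under the punch guide

### The job

Take the die with the round hollow out of the wooden rack and plug it shank down into the one empty socket of the die turret, fully home so that its head sits flat on the holder. Then take the turret's black bar knob, turn it back (anticlockwise from above) to its end stop, which is stop zero, and turn it clockwise three clicks from there, not running past the third stop: that brings the new die under the punch guide. Finish while still gripping the knob and holding it steady at the third stop, ready for the punch, and leave the other dies and the things on the bench as they are.

Things in the scene. Friction and masses are not known exactly. Their poses are not given: they have to be found in the camera images.
- die: the die to load, steel, in any of the rack's holes: square shank 18 x 18 mm, 18 mm long (lowest 3 mm thinner), under a square head 28 x 28 mm, 14 mm high, then a round crown 26 mm across, 6 mm high, with a round hollow 20 mm across; 38 mm high, 0.1 to 0.17 kg. Origin: centre of the shank's underside, z up, x and y square to its sides, which lie along the rack's. Alike after each quarter turn
- die_shoulder (a point): centre of the underside of the die's square head, 18 mm above its origin: 2 mm above the rack's top at the start, on the holder's top (socket) when fully home
- rack: wooden block 200 (x) x 64 (y) x 30 (z) mm, fixed, with three square holes in a row along its x, 58 mm apart, the middle one at its centre; the shanks stand in them with 3 mm of play. Origin: centre of its underside. 30 mm between neighbouring heads: grip a die across the row (along the rack's y)
- head: the indexing head, fixed: round blue base 284 mm across, 22 mm high, under the turret. Origin: centre of its underside, on the turret's axis. Punch guide: a post 168 mm from the axis, 108 degrees anticlockwise of the head's x, with an arm up to 34 mm wide reaching in over the dies to 73 mm from the axis, 90 to 108 mm above the bench. At its +x a spring roller presses on the rim
- guide_bore (a point): centre of the lower mouth of the 16 mm bore of the punch guide, 90 mm from the turret's axis and 90 mm above the bench
- index (a joint): angle of turret and knob, rad, growing clockwise from above. Stop zero at 0, hard end stop just behind at -0.04; stops every 0.4189 (24 deg), the third at 1.2566. A spring roller rides on the 15 flats of the rim: the turret rests mid-flat (within about 0.05) and clicks over the corner halfway between stops; peak 0.65 N m, friction 0.15 N m. It starts at stop one or two. Rim 250 mm across
- socket (a point): centre of the mouth of the empty socket, 90 mm from the axis, 62 mm above the bench: a square hole 19.8 x 19.8 mm, chamfered, 20 mm deep, in a 30 mm square holder. z up, x to the axis, square with the hole; turns with the turret. The 14 other stations bear fixed dies, 37 mm apart, up to 82 mm high: fingers fit only along x. Under the guide at stop three
- turret: the steel turret with its ring of dies, and on its axis the knob: a black bar 70 mm long, 16 mm thick and 36 mm high on a round steel hub 36 mm across; the bar lies 85 to 121 mm above the bench. Origin on the axis, 26 mm above the bench; its x points away from the empty socket
- knob_grip (a point): the point to grip, mid-bar on the knob's axis, 107 mm above the bench; x along the bar, so the fingers close along its y; the fingertips clear the hub from 86 mm up
- ridge_die: bystander: steel die in the rack, same square shank and 28 mm square head as die, but its crown is an upright ridge 8 mm thick and 20 mm high. Origin: centre of the underside of the shank, z up
- ball_die: bystander: steel die in the rack, same shank and square head, but its crown is a 22 mm ball on a short neck, 61 mm high over all from the foot of the shank. Origin as for the others
- mallet: bystander: wooden mallet lying on the bench, head 48 mm across and 85 mm long, handle to its -x 200 mm long. Origin under its head
- tin_a: bystander: flat round aluminium tin, 62 mm across, 24 mm high. Origin: centre of its underside
- tin_b: bystander: a second tin of the same size
- punch: bystander: small steel ball-ended punch lying on the bench, 92 mm long, up to 17 mm high. Origin near its middle, on the bench
- driver: bystander: screwdriver lying on the bench, about 200 mm long and 30 mm high
- tray: bystander: clear parts tray 110 x 80 x 22 mm. Origin: centre of its underside

How it is judged:
By the outcome, as a careful person would: the job done as asked, in the order asked, and still so for the second after the job is handed in, while the arm keeps its last pose, push and grip.
It also fails if it takes over 72 s, if anything falls off the work surface, if the arm or the gripper's body presses on something with over 40 N, if the wrist force passes 120 N, or if a joint passes its speed limit or range.

### The arm

A 6-joint arm with a two-finger parallel gripper is mounted at the origin on the work surface. World frame = base frame: x ahead of the robot, y to its left, z up, the work surface at z = 0. Lengths are in m, angles in degrees, forces in N, time in s.
With the tool pointing down it reaches from about 0.4 to 0.825 m from the base axis. Payload 7 kg.
Tool frame: the origin (TCP) lies midway between the tips of the shut fingers; the grasp point (between the pads) lies r.grip_depth behind it (r.grip_depth is the distance from the TCP to the grasp point, in m); z points along the fingers, y is the line along which they close (so a half turn about z gives the same grasp; the last joint's range is limited). The gripper opens to 88 mm and grips with 3 to 60 N. Pads are 19 mm wide; open, the fingers measure 130 mm over their backs; the gripper's body (78 mm by 193 mm) begins 47 mm behind the grasp point.
Start: joints at [-58.092, 20.546, 0.682, 0, -70.136, -16.507], TCP at [0.179, -0.651, 0.227] pointing down, gripper open.
Joint ranges: [-176.03, 176.03], [-82.01, 121.73], [-58.28, 71.71], [-173.87, 95.51], [-174.79, -0.11], [-173.66, 173.66]. Speed limits (degrees/s): [136.94, 136.94, 172.46, 180, 180, 180].

### API

Orientations are given as [roll, pitch, yaw] about the fixed x, y, z axes, in that order (R = Rz(yaw) Ry(pitch) Rx(roll)).
In Python, from plant import r gives the robot as it stands.
- The arm moves only by the shell command python3 drive.py 'ROWS' [OPENING] [FORCE]. ROWS is a JSON list that holds a single list of rows (three levels of brackets), with 1 to 12 rows, each of 6 numbers: dx, dy, dz in units of 5 mm, then a rotation vector rx, ry, rz in units of 5 degrees; each row is the pose to reach, as a shift and turn from the pose commanded when the command began, along the tool's axes at that moment; what a row does not reach only later rows make up. A row lasts 1/12 s, in which the tool goes at most 0.0417 m and 7.16 degrees, less where a joint would pass 70% of its speed; a pose out of reach is approached as far as the arm can. OPENING is the finger opening in m, set as the command begins (- or left out keeps the last). The fingers move at their own pace and stop on an object; FORCE is the grip in N (left out, the last holds). Time passes only in rows, so rows that do not move let the fingers close. It prints the time, the measured TCP pose, the force, the opening and the grip force at its end. Input that does not fit is refused with a message, and nothing moves.
- r.get_state(): the state, without advancing time (a new reading comes with each control period).
- r.capture(name): name is "side" or "top"; returns a dict with "frame" (400x640x3 uint8, red, green, blue), "z_map" (400x640 float32, m along the optical axis (not along the pixel's ray), 0 where there is no reading), "fx", "fy", "cx", "cy" (pixels), "cam_to_world" (4x4, takes a point from camera to world coordinates). Camera axes: x right, y down, z forward; pixel columns grow to the right and rows downward; lengths in m; the calibration is good to about 2 mm. A picture is of the moment at which its call begins.
- r.close_job(): hands the job in; it is judged then, once.
The state is a dict: "time_s": time; "joints": joint angles; "qd": joint speeds; "joint_torque": joint torques, N m; "tcp_pos": TCP position; "eef_rot": TCP orientation; "contact_force": force on the tool from outside, world axes, zero at the start; "moment": the same for the moment, N m; "gripper_width": finger opening in m; "gripper_force": force on a finger pad.
Only numpy, scipy, OpenCV 4.12 (cv2) and the standard library are available. Lean on these libraries where they do the work, as an engineer would, in place of code of your own. Each camera call takes 0.05 s, during which the arm holds its last target. There are 200 camera calls.

## Working session

There is one attempt and no reset: what is moved stays moved. The work goes in short steps, Python scripts to look and compute and a shell command to move; the robot and the scene stay as the last step left them, time stands still between calls to the robot, and variables do not carry over. Pictures are saved under pics/ and viewed, at most 10 in all, crops included, and the job is handed in when it is done.

```bash
ls; mkdir -p pics; cat > h.py <<'E'
import numpy as np, cv2
from plant import r
from scipy.spatial.transform import Rotation as R
def cap(n,f=None):
    c=r.capture(n)
    if f: cv2.imwrite('pics/'+f,c['frame'][:,:,::-1])
    return c
def cloud(c):
    z=c['z_map']; v,u=np.mgrid[:400,:640]
    P=np.stack([(u-c['cx'])/c['fx']*z,(v-c['cy'])/c['fy']*z,z,np.ones_like(z)],-1)@np.array(c['cam_to_world']).T
    P=P[...,:3]; P[z==0]=np.nan
    return P
def proj(c,p):
    q=np.linalg.inv(c['cam_to_world'])@np.append(p,1)
    return q[0]/q[2]*c['fx']+c['cx'],q[1]/q[2]*c['fy']+c['cy']
def delta(pos,rot):
    s=r.get_state(); A=R.from_euler('xyz',s['eef_rot'],degrees=True)
    print('d',A.inv().apply(np.array(pos)-s['tcp_pos']).round(4),'rv',(A.inv()*R.from_euler('xyz',rot,degrees=True)).as_rotvec(degrees=True).round(2))
E
python3 - <<'E'
from h import *
print(r.grip_depth,r.get_state())
for n in('side','top'):
    c=cap(n,n+'0.png'); np.savez('c_'+n,**c); print(n,c['fx'],c['cx'],c['cy'],np.round(c['cam_to_world'],3))
E
```

```text
drive.py
pics
plant.py
0.0188 {'time_s': 0.0, 'joints': array([-5.80940389e+01,  2.05921426e+01,  6.33541702e-01, -1.94262590e-02,
       -7.01347550e+01, -1.65060906e+01]), 'qd': array([-0.0151146 ,  0.06017713, -0.01954357,  0.02068517,  0.08613054,
       -0.04840313]), 'joint_torque': array([-5.86418191e-04, -5.82717741e+01,  2.93056029e+01,  6.99729234e+00,
        6.87827225e-03, -1.08739914e-04]), 'tcp_pos': array([ 0.17908281, -0.65030934,  0.22561511]), 'eef_rot': array([ 1.79905303e+02, -9.01727051e-03, -1.64606738e+02]), 'contact_force': array([-0.44560411,  0.26759954,  0.23075928]), 'moment': array([-0.01301957,  0.04667036,  0.02277042]), 'gripper_force': 0.0, 'gripper_width': 0.08764454169109509}
side 395.2610497333955 316.6588300794179 201.56085974860528 [[ 0.963 -0.127  0.236  0.326]
 [-0.268 -0.467  0.843 -0.898]
 [ 0.004 -0.875 -0.484  0.617]
 [ 0.     0.     0.     1.   ]]
top 365.47482344857906 323.8129965884093 203.0061664657108 [[ 0.022 -0.986  0.165  0.379]
 [-1.    -0.021  0.01  -0.004]
 [-0.007 -0.165 -0.986  1.265]
 [ 0.     0.     0.     1.   ]]
```

View pics/side0.png

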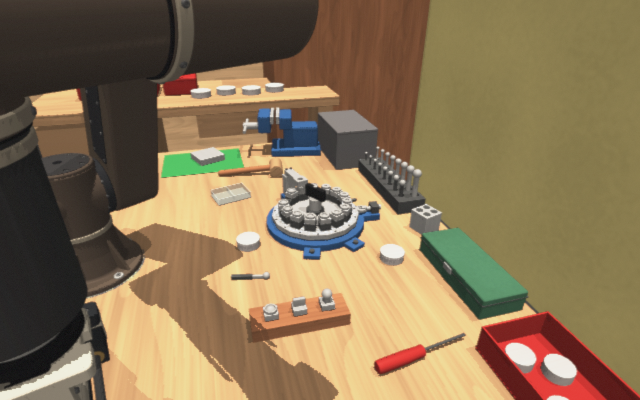

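View pics/top0.png

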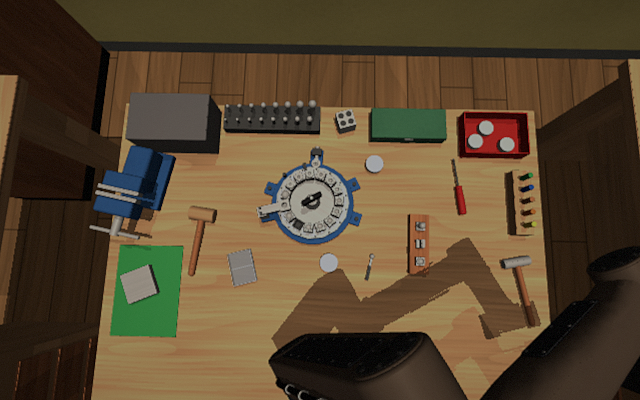

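The side view shows the rack with its dies at about (270,311), (300,304) and (327,298); the leftmost, nearest the robot, looks round. In the top view the rack is at (420,244) and the turret at (311,202), with an empty dark socket near (297,225). I'll measure with depth and crops.

```bash
python3 - <<'E'
from h import *
for n in('side','top'):
    c=dict(np.load(f'c_{n}.npz')); P=cloud(c); np.save('P_'+n,P)
    if n=='side': rk=(slice(280,340),slice(240,360)); tu=(slice(155,265),slice(260,390))
    else: rk=(slice(205,280),slice(400,435)); tu=(slice(145,250),slice(250,365))
    q=P[rk].reshape(-1,3); m=(q[:,2]>.024)&(q[:,2]<.034); a=q[m]
    rect=cv2.minAreaRect((a[:,:2]*1000).astype(np.float32)); print(n,'rack z',np.median(a[:,2]),rect)
    d=q[q[:,2]>.042]; k=cv2.kmeans(d[:,:2].astype(np.float32),3,None,(3,50,1e-5),5,0)
    for i in range(3):
        e=d[k[1][:,0]==i]; print(' die',e[:,:2].mean(0).round(4),len(e),np.percentile(e[:,2],[50,90,100]).round(4), (e[:,:2].min(0)+e[:,:2].max(0))/2)
    q=P[tu].reshape(-1,3)
    for lo,hi in((.015,.026),(.112,.128)):
        a=q[(q[:,2]>lo)&(q[:,2]<hi)]; print(lo,len(a),cv2.minAreaRect((a[:,:2]*1000).astype(np.float32)),np.median(a[:,2]))
    f=c['frame'][:,:,::-1]
    o=[cv2.resize(f[y0:y0+h,x0:x0+w],(800,600),interpolation=cv2.INTER_CUBIC) for (x0,y0,w,h) in ([(250,145,140,105)] if n=='top' else [(260,155,140,105)])]
    cv2.imwrite(f'pics/{n}_t.png',o[0])
    if n=='side': cv2.imwrite('pics/side_r.png',cv2.resize(f[280:340,240:360],None,fx=4,fy=4,interpolation=cv2.INTER_CUBIC))
E
```

```text
side rack z 0.030197853922139417 ((453.29266357421875, -312.8168640136719), (67.97933197021484, 200.47006225585938), 88.3415756225586)
 die [ 0.3945 -0.3145] 181 [0.0486 0.0527 0.0543] [ 0.39480439 -0.31160551]
 die [ 0.5093 -0.3187] 211 [0.0482 0.073  0.076 ] [ 0.51042282 -0.31513881]
 die [ 0.452  -0.3172] 201 [0.0497 0.0654 0.0677] [ 0.45283785 -0.31399348]
0.015 1519 ((651.7508544921875, 167.15597534179688), (698.6820068359375, 390.7774353027344), 84.2236099243164) 0.021827542782674292
0.112 118 ((566.5855102539062, 113.54821014404297), (30.349063873291016, 206.87791442871094), 17.358291625976562) 0.11887347819764196
top rack z 0.030966291074768337 ((452.2024230957031, -311.593994140625), (64.99402618408203, 199.8308563232422), 88.87168884277344)
 die [ 0.5086 -0.3103] 75 [0.0499 0.0748 0.0782] [ 0.51070717 -0.31356143]
 die [ 0.4513 -0.3112] 77 [0.0484 0.0671 0.0724] [ 0.45139625 -0.31255028]
 die [ 0.3945 -0.3098] 76 [0.0501 0.0548 0.0588] [ 0.39516493 -0.3104474 ]
0.015 1178 ((583.4910888671875, 53.16096496582031), (304.02734375, 344.2923583984375), 38.89886474609375) 0.0224746122996885
0.112 146 ((567.6160888671875, 116.82146453857422), (33.33454132080078, 205.51547241210938), 16.18195152282715) 0.12017875528287192
```

View pics/top_t.png

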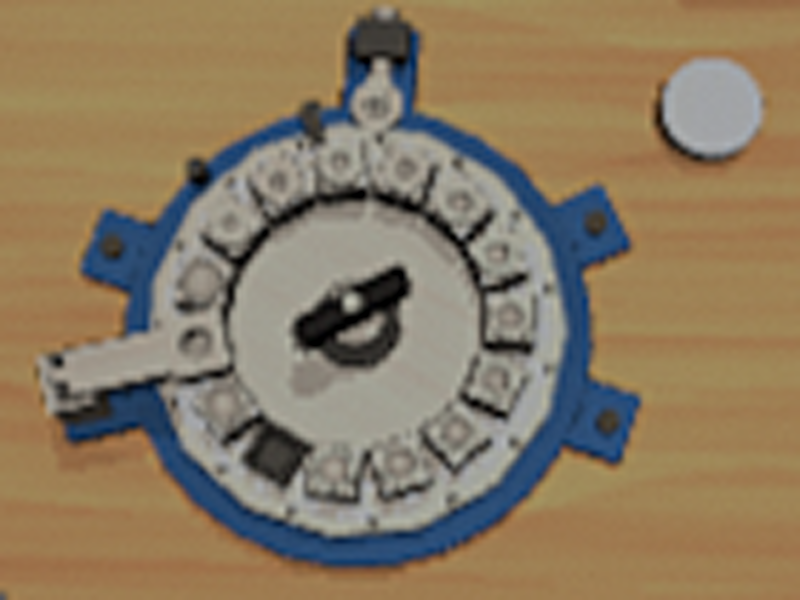

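View pics/side_r.png

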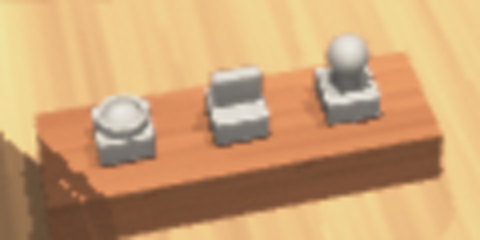

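The crops confirm the hollow die at the rack's low-x end (crop (123,120)). The empty socket is at top-view crop (277,453), which is image (298,224). The guide bore is at crop (195,340), two stations clockwise, so the turret is at stop one. Next I'll fit the axis, socket, knob and die precisely.

```bash
cat > fit.py <<'E'
from h import *
from scipy.optimize import least_squares
def plane(c,uv,z):
    M=np.array(c['cam_to_world']); d=np.c_[(uv[:,0]-c['cx'])/c['fx'],(uv[:,1]-c['cy'])/c['fy'],np.ones(len(uv))]@M[:3,:3].T
    return M[:3,3]+d*((z-M[2,3])/d[:,2])[:,None]
for n in('side','top'):
    c=dict(np.load(f'c_{n}.npz')); P=np.load(f'P_{n}.npy'); f=c['frame'].astype(int)
    C=np.array([.568,.04]) 
    # initial: centre pixel from top crop
    if n=='top': C=plane(c,np.array([[311.5,202.]]),.07)[0,:2]; C0=C
    else: C=C0
    blue=(f[...,2]>f[...,0]+40); v,u=np.nonzero(blue); Q=plane(c,np.c_[u,v].astype(float),.022)[:,:2]
    for it in range(4):
        d=Q-C; rr=np.hypot(*d.T); th=np.degrees(np.arctan2(d[:,1],d[:,0]))//6
        e=[]
        for t in np.unique(th):
            m=(th==t)&(rr<.175)&(rr>.12)
            if m.sum()>1 and rr[m].max()<.150: e.append(Q[m][rr[m].argmax()])
        e=np.array(e); s=least_squares(lambda p:np.hypot(e[:,0]-p[0],e[:,1]-p[1])-p[2],[*C,.142],loss='soft_l1',f_scale=.002); C=s.x[:2]
    print(n,'base centre',s.x.round(4),len(e),np.abs(s.fun).mean())
    q=P.reshape(-1,3); col=f.reshape(-1,3); rad=np.hypot(*(q[:,:2]-C).T)
    m=(rad<.055)&(q[:,2]>.112)&(q[:,2]<.13); k=q[m]; print(' knob',m.sum(),cv2.minAreaRect((k[:,:2]*1000).astype(np.float32)),k.mean(0).round(4),np.median(k[:,2]))
    w=np.linalg.svd(k[:,:2]-k[:,:2].mean(0))[2][0]; print(' bar angle',np.degrees(np.arctan2(w[1],w[0])))
    m=(rad>.06)&(rad<.12)&(q[:,2]>.05)&(q[:,2]<.09); a=q[m]; an=np.arctan2(*(a[:,:2]-C).T[::-1])
    for h in((.058,.066),(.066,.074),(.074,.09)):
        mm=(a[:,2]>h[0])&(a[:,2]<h[1]); z=np.exp(15j*an[mm]).mean() if mm.any() else 0; print(' ring',h,mm.sum(),abs(z).round(2),(np.degrees(np.angle(z))/15).round(2))
    if n=='top':
        g=f.sum(2)[216:234,289:309]; print(g)
        v,u=np.nonzero(g<170); s=plane(c,np.c_[u+289.,v+216.],.062)[:,:2]; print(len(u),u.mean()+289,v.mean()+216,s.mean(0),cv2.minAreaRect((s*1000).astype(np.float32)))
        d=s.mean(0)-C; print('socket r,ang',np.hypot(*d),np.degrees(np.arctan2(d[1],d[0])))
E
python3 fit.py
```

```text
Traceback (most recent call last):
  File "fit.py", line 11, in <module>
    else: C=C0
            ^^
NameError: name 'C0' is not defined. Did you mean: 'C'?
```

```bash
sed -i "s/for n in('side','top')/for n in('top','side')/" fit.py; python3 fit.py
```

```text
top base centre [0.5859 0.0492 0.139 ] 43 0.0005587485082168824
 knob 112 ((584.575439453125, 50.93415832519531), (16.16042137145996, 68.55152893066406), 29.48802375793457) [0.584  0.0504 0.1212] 0.12160006041721394
 bar angle 119.96728997164324
 ring (0.058, 0.066) 175 0.18 -4.67
 ring (0.066, 0.074) 86 0.26 -4.17
 ring (0.074, 0.09) 917 0.31 6.34
[[451 417 365 355 422 457 398 461 481 473 475 469 470 469 473 471 472 468
  461 465]
 [413 367 361 377 406 414 215 346 484 488 472 473 470 474 477 466 467 473
  468 472]
 [400 320 374 318 205  92  23 173 350 442 489 485 470 474 471 473 471 469
  470 473]
 [363 310 301 154  42 189 173 124 123 278 370 440 481 482 466 468 475 469
  470 467]
 [318 209 105 121 284 294 207  93  64  97 134 268 398 479 486 475 470 471
  473 468]
 [210  25  70 289 416 271 116  78  98 105  90  99 221 352 443 481 476 470
  473 475]
 [140 279 374 472 396 221 106 126 174 164 119  92  85 119 263 346 430 447
  456 423]
 [338 406 502 472 286 134  90 166 194 176 177 149 101 126  65 181 403 466
  468 393]
 [466 448 504 326 123  62 131 187 184 187 188 174 140 124 189 302 466
[... 648 characters left out ...]
 447 440 479 493 505 424 357 324 288
  249 209]
 [223 206 159 263 352 428 488 496 489 488 495 405 431 492 488 491 487 441
  423 389]]
67 296.8059701492537 223.7462686567164 [0.50796053 0.09689244] ((500.0445251464844, 105.26219177246094), (43.2247200012207, 50.11184310913086), 64.67572784423828)
socket r,ang 0.09135678245645754 148.55510880950348
side base centre [0.5805 0.0291 0.1388] 29 0.0032269474167671095
 knob 114 ((585.3096313476562, 48.01488494873047), (18.49901008605957, 70.18256378173828), 32.97377395629883) [0.5851 0.044  0.1185] 0.11932033473449405
 bar angle -58.85712804912126
 ring (0.058, 0.066) 320 0.14 5.9
 ring (0.066, 0.074) 284 0.24 5.03
 ring (0.074, 0.09) 841 0.06 -9.79
```

View crops.

```bash
cat > sock.py <<'E'
from fit import plane
from h import *
import sys
o=[]
for n,(x,y) in(('top',(298,224)),('side',(0,0))):
    c=dict(np.load(f'c_{n}.npz')) 
    if n=='side': x,y=[int(round(t)) for t in proj(c,[.507,.094,.062])]
    print(n,x,y)
    f=c['frame'][y-15:y+15,x-20:x+20,::-1]
    o.append(cv2.resize(f,(400,300),interpolation=cv2.INTER_CUBIC))
cv2.imwrite('pics/sock.png',cv2.resize(np.hstack(o),(800,300)))
E
sed -i 's/^for n in/def main():\n  pass\nif __name__=="__main__":\n for n in/' fit.py; python3 - <<'E'
L=open('fit.py').read().split(' for n in',1)
open('fit.py','w').write(L[0]+' for n in'+L[1].replace('\n','\n '))
E
python3 sock.py
```

```text
top 298 224
side 285 201
```

View pics/sock.png

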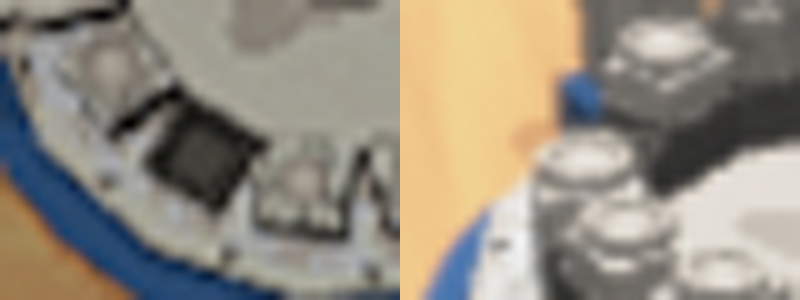

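The left (top) crop shows the dark 30 mm empty holder with corners near (148,165), (175,90), (265,145) and (222,212). Its centre is at image (297.8,223.8). In the side view it's hidden by neighbouring dies. I'll refine it, and work out the first move.

```bash
python3 - <<'E'
from h import *
from fit import plane
from scipy.optimize import least_squares, minimize
c=dict(np.load('c_top.npz')); f=c['frame'].astype(float).sum(2)
s=plane(c,np.array([[297.75,223.8]]),.062)[0,:2]; A=np.array([.5853,.0495]); print(s, np.hypot(*(s-A)),np.degrees(np.arctan2(*(s-A)[::-1])))
# fit 30mm square dark-vs-surround at z=.062
from scipy.ndimage import map_coordinates, gaussian_filter
def uv(p):
    q=np.linalg.inv(c['cam_to_world'])@np.vstack([p.T,np.full(len(p),.062),np.ones(len(p))]); return q[1]/q[2]*c['fy']+c['cy'],q[0]/q[2]*c['fx']+c['cx']
t=np.linspace(-.5,.5,31)
def sq(h): return np.vstack([np.c_[t*2*h,0*t+h],np.c_[t*2*h,0*t-h],np.c_[0*t+h,t*2*h],np.c_[0*t-h,t*2*h]])
def cost(p):
    a=p[2]; M=np.array([[np.cos(a),-np.sin(a)],[np.sin(a),np.cos(a)]])
    S=lambda h: map_coordinates(f,uv(sq(h)@M.T+p[:2]),order=1)
    return np.mean(S(.0125))-np.mean(np.minimum(S(.0185),350))
best=min((minimize(cost,[s[0]+dx,s[1]+dy,np.radians(149)+da],method='Nelder-Mead',options=dict(initial_simplex=[[s[0]+dx,s[1]+dy,2.6+da],[s[0]+dx+.002,s[1]+dy,2.6+da],[s[0]+dx,s[1]+dy+.002,2.6+da],[s[0]+dx,s[1]+dy,2.66+da]])) for dx in(-.002,.002) for dy in(-.002,.002) for da in(-.05,.05)),key=lambda r:r.fun)
b=best.x; print(b[:2],np.degrees(b[2]),best.fun,'r,ang',np.hypot(*(b[:2]-A)),np.degrees(np.arctan2(*(b[:2]-A)[::-1])))
# guide: points z .1-.125, r>.07
for n in('top','side'):
    q=np.load(f'P_{n}.npy').reshape(-1,3); d=q[:,:2]-A; r0=np.hypot(*d.T); an=np.degrees(np.arctan2(d[:,1],d[:,0]))
    m=(r0>.07)&(r0<.155)&(q[:,2]>.1)&(q[:,2]<.16); print(n,'guide',m.sum(),np.percentile(an[m],[10,50,90]),q[m,2].max(),r0[m].min())
    m=(r0>.15)&(r0<.2)&(q[:,2]>.06); print(' post zmax',q[m,2].max() if m.any() else None)
delta([.3947,-.311,.13],[180,0,178.5])
E
```

```text
[0.50783215 0.09375955] 0.08921981514623076 150.25946466195123
[0.50673521 0.09295843] 148.55930266346314 -204.79446408145142 r,ang 0.08978341295970836 151.05065063606204
top guide 222 [ 97.89496638 105.10365185 111.79534283] 0.11470993083993286 0.07406554947500534
 post zmax 0.11598661376635722
side guide 163 [ 96.6696766  105.56564149 113.73399444] 0.1108019672337206 0.07078574777943865
 post zmax 0.11359264318283313
d [-0.2979  0.2698  0.0961] rv [ 0.08 -0.02 16.9 ]
```

Careful with the scale: shifts go in units of 5 mm and turns go in units of 5 degrees. That gives: -0.298 m is -59.6, -0.27 m is -54, 16.9 degrees is 3.38.

```bash
python3 drive.py '[[[-6,5.4,2,0,0,0.4],[-12,10.8,4,0,0,0.8],[-18,16.2,6,0,0,1.2],[-24,21.6,8,0,0,1.6],[-30,27,10,0,0,1.8],[-36,32.4,12,0,0,2.2],[-42,38,14,0,0,2.4],[-48,43.4,16,0,0,2.8],[-54,48.8,18,0,0,3.2],[-59.6,53.96,19.22,0,0,3.38],[-59.6,53.96,19.22,0.016,0,3.38],[-59.6,53.96,19.22,0.016,0,3.38]]]' 0.088; python3 -c "
from h import *
print(r.get_state()['joints'].round(1));delta([.3947,-.311,.0335],[180,0,178.5])"
```

```text
time_s: 1.1
tcp_pos: [0.3956, -0.3097, 0.13]
eef_rot: [-179.9, -0.0, 178.7]
contact_force: [0.2, 0.0, 0.3]
gripper_width: 0.0875
gripper_force: 0.0
[-15.5   9.4 -28.5   0.1 -52.2 -75.8]
d [ 0.0008 -0.0013  0.0965] rv [-0.06 -0.04  0.24]
```

```bash
python3 drive.py '[[[0.16,-0.26,6,0,0,0.04],[0.16,-0.26,12,0,0,0.04],[0.16,-0.26,17,0,0,0.04],[0.16,-0.26,19.3,0,0,0.04],[0.16,-0.26,19.3,0,0,0.04]]]'; python3 drive.py '[[[0,0,0,0,0,0],[0,0,0,0,0,0],[0,0,0,0,0,0],[0,0,0,0,0,0],[0,0,0,0,0,0],[0,0,0,0,0,0],[0,0,0,0,0,0],[0,0,0,0,0,0]]]' 0.02 15
```

```text
time_s: 1.52
tcp_pos: [0.3915, -0.3131, 0.0313]
eef_rot: [180.0, -0.3, 178.2]
contact_force: [0.1, 0.2, -0.3]
gripper_width: 0.0874
gripper_force: 0.0
time_s: 2.18
tcp_pos: [0.3942, -0.3129, 0.0342]
eef_rot: [-179.9, 0.0, 178.3]
contact_force: [0.2, -0.9, -0.6]
gripper_width: 0.0397
gripper_force: 0.0
```

```bash
python3 drive.py '[[[0,0,0,0,0,0],[0,0,0,0,0,0],[0,0,0,0,0,0],[0,0,0,0,0,0],[0,0,0,0,0,0],[0,0,0,0,0,0]]]' 0.02 25; python3 -c "
from h import *
print(r.get_state()['contact_force'])"
```

```text
time_s: 2.68
tcp_pos: [0.3941, -0.3129, 0.034]
eef_rot: [-179.9, 0.0, 178.3]
contact_force: [-0.1, 0.0, 1.1]
gripper_width: 0.0276
gripper_force: 25.0
[-0.09865672  0.0034267   1.07131278]
```

```bash
python3 drive.py '[[[0,0,-2,0,0,0],[0,0,-6,0,0,0],[0,0,-12,0,0,0],[0,0,-20,0,0,0],[0,0,-26,0,0,0],[0,0,-26,0,0,0],[0,0,-26,0,0,0]]]'; python3 - <<'E'
from h import *
c=cap('side'); np.savez('c_side1',**c); s=r.get_state(); p=s['tcp_pos']; u,v=[int(t) for t in proj(c,p)]; print(p,u,v)
f=c['frame'][v-45:v+45,u-60:u+60,::-1]; cv2.imwrite('pics/held.png',cv2.resize(f,(800,600),interpolation=cv2.INTER_CUBIC))
P=cloud(c).reshape(-1,3); d=P-p; m=(abs(d[:,0])<.03)&(abs(d[:,1])<.03)&(d[:,2]<-.004)&(d[:,2]>-.03); print(m.sum(),np.percentile(d[m],[2,50,98],axis=0).round(4))
m&=(d[:,2]<-.006); print(np.percentile(d[m],[5,50,95],axis=0).round(4))
delta([.5071,.0941,.16],[180,0,-119.7])
E
```

```text
time_s: 3.27
tcp_pos: [0.3949, -0.3129, 0.1655]
eef_rot: [-179.9, 0.2, 178.3]
contact_force: [0.0, 0.1, -2.2]
gripper_width: 0.0277
gripper_force: 25.0
[ 0.39382947 -0.31244509  0.16390602] 266 263
19 [[-0.0059 -0.0084 -0.0182]
 [ 0.0015 -0.0065 -0.0148]
 [ 0.01   -0.005  -0.013 ]]
[[-0.0059 -0.0077 -0.0182]
 [ 0.0015 -0.0065 -0.0148]
 [ 0.009  -0.005  -0.0132]]
d [-0.101   0.4098  0.0036] rv [-8.000e-02  2.000e-02 -6.202e+01]
```

View pics/held.png

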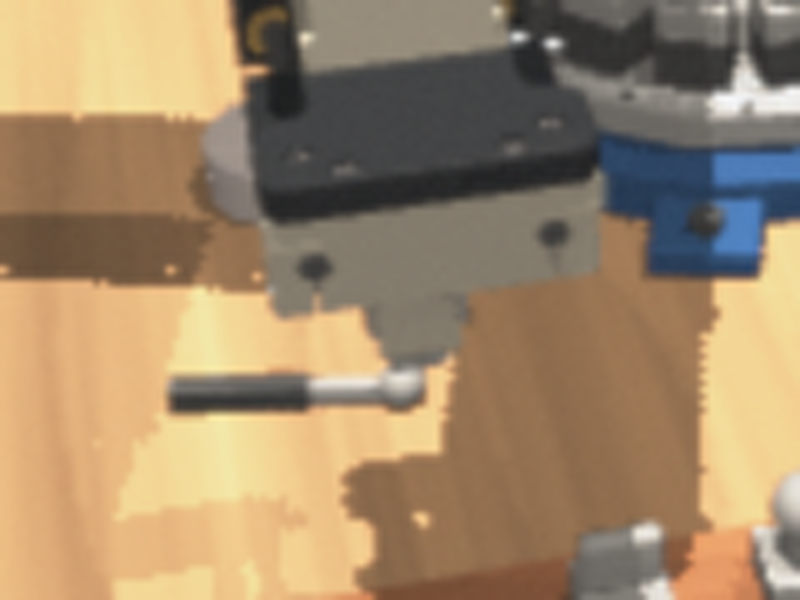

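The die is held, with its shank visible at (410,340) about 1 mm to +x of the finger centre. The ridge die stayed in the rack. Now to hover over the socket.

```bash
python3 drive.py '[[[-1.6,6.6,0,0,0,-1],[-3.4,13.6,0,0,0,-2],[-5,20.6,0,0,0,-3.2],[-6.8,27.6,0,0,0,-4.2],[-8.4,34.4,0,0,0,-5.2],[-10.2,41.4,0,0,0,-6.2],[-11.8,48.2,0,0,0,-7.4],[-13.6,55,0,0,0,-8.4],[-15.2,62,0,0,0,-9.4],[-17,69,0,0,0,-10.4],[-18.6,75.6,0,0,0,-11.4],[-20.2,81.96,0.72,0,0,-12.4]]]';python3 drive.py '[[[0,0,0,0,0,0],[0,0,0,0,0,0],[0,0,0,0,0,0]]]'; python3 -c "
from h import *
s=r.get_state();print(s['joints'].round(1),s['contact_force'],s['tcp_pos'],s['eef_rot']);delta([.5066,.0932,.094],[180,0,-119.7])"
```

```text
time_s: 4.32
tcp_pos: [0.5066, 0.0955, 0.1584]
eef_rot: [180.0, -0.2, -119.4]
contact_force: [1.2, -0.3, -1.3]
gripper_width: 0.028
gripper_force: 25.0
time_s: 4.57
tcp_pos: [0.5059, 0.0935, 0.158]
eef_rot: [179.9, -0.2, -119.7]
contact_force: [-0.7, -1.0, -1.8]
gripper_width: 0.0276
gripper_force: 25.0
[ 32.4   8.9 -24.8   0.1 -56.5 -62.1] [-0.71748291 -1.01159129 -1.8301674 ] [0.5059052  0.09346131 0.15798408] [ 179.92417936   -0.2481148  -119.71477287]
d [-0.0004 -0.0008  0.064 ] rv [ 0.08 -0.25 -0.01]
```

Scaled: 0.02 m is 4, 0.071 m is 14.2, -0.25 degrees is -0.05.

```bash
python3 drive.py '[[[-0.08,-0.16,4,0.016,-0.05,0],[-0.08,-0.16,8,0.016,-0.05,0],[-0.08,-0.16,12,0.016,-0.05,0],[-0.08,-0.16,14,0.016,-0.05,0],[-0.08,-0.16,14.2,0.016,-0.05,0],[-0.08,-0.16,14.2,0.016,-0.05,0]]]'; python3 - <<'E'
from h import *
s=r.get_state(); print(s['tcp_pos'])
o=[]
for n in('top','side'):
    c=cap(n); u,v=[int(t) for t in proj(c,[.507,.094,.065])]; print(u,v)
    o.append(cv2.resize(c['frame'][v-30:v+30,u-40:u+40,::-1],(400,300),interpolation=cv2.INTER_CUBIC))
cv2.imwrite('pics/hov.png',np.hstack(o)); delta([.5066,.0932,.080],[180,0,-119.7])
E
```

```text
time_s: 5.07
tcp_pos: [0.5077, 0.0928, 0.0885]
eef_rot: [-179.9, 0.1, -119.8]
contact_force: [0.5, -1.1, -1.6]
gripper_width: 0.0276
gripper_force: 25.0
[0.5077061  0.09282668 0.08853055]
297 223
284 200
d [0.0015 0.0016 0.0098] rv [-0.18  0.24 -0.02]
```

View pics/hov.png

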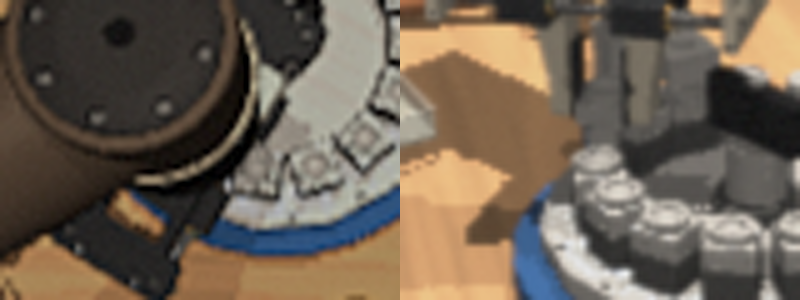

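The top view is blocked by the wrist. The side view shows the fingers straddling the die over the socket gap near (600,110). I'll descend gently and feel for contact.

Scaled: 0.008 m is 1.6, 0.006 m is 1.2.

```bash
python3 drive.py '[[[0,0,0,0,0,0],[0,0,0,0,0,0],[0,0,0,0,0,0]]]';  python3 drive.py '[[[0,0,0.6,0,0,0],[0,0,1.2,0,0,0],[0,0,1.6,0,0,0],[0,0,1.6,0,0,0],[0,0,1.6,0,0,0]]]'; python3 -c "
from h import *
s=r.get_state();print(s['contact_force'],s['moment'],s['tcp_pos'])"
```

```text
time_s: 5.42
tcp_pos: [0.5084, 0.094, 0.0895]
eef_rot: [-179.8, 0.3, -119.7]
contact_force: [0.1, 0.7, -1.5]
gripper_width: 0.0278
gripper_force: 25.0
time_s: 5.83
tcp_pos: [0.5079, 0.0937, 0.0805]
eef_rot: [-179.9, 0.2, -119.7]
contact_force: [0.5, -0.1, -1.1]
gripper_width: 0.0283
gripper_force: 25.0
[ 0.46624306 -0.0955941  -1.09016284] [ 0.0384407   0.06406851 -0.00199477] [0.5079306  0.09369443 0.08054447]
```

Scaled: 0.004 m is 0.8, 0.003 m is 0.6.

```bash
python3 drive.py '[[[0,0,0.2,0,0,0],[0,0,0.4,0,0,0],[0,0,0.6,0,0,0],[0,0,0.8,0,0,0],[0,0,0.8,0,0,0]]]'; python3 -c "
from h import *
s=r.get_state();print(s['contact_force'],s['moment'],s['tcp_pos'])"
```

```text
time_s: 6.25
tcp_pos: [0.5082, 0.0937, 0.0773]
eef_rot: [-179.9, 0.2, -119.7]
contact_force: [-1.0, -2.2, -0.7]
gripper_width: 0.0277
gripper_force: 25.0
[-0.95300106 -2.1668539  -0.71417444] [-0.52520899  0.30162541  0.03342718] [0.50815632 0.09366607 0.07725026]
```

Scaled: 0.003 m is 0.6, 0.002 m is 0.4.

```bash
python3 drive.py '[[[0.16,0,0,0,0,0],[0.16,0,0.2,0,0,0],[0.16,0,0.4,0,0,0],[0.16,0,0.6,0,0,0],[0.16,0,0.6,0,0,0]]]'; python3 -c "
from h import *
s=r.get_state();print(s['contact_force'],s['moment'],s['tcp_pos'])"
```

```text
time_s: 6.67
tcp_pos: [0.5075, 0.093, 0.0734]
eef_rot: [-179.9, 0.2, -119.7]
contact_force: [-0.6, 0.1, -1.6]
gripper_width: 0.028
gripper_force: 25.0
[-0.56311024  0.09846431 -1.60048641] [0.03499998 0.09497716 0.0588001 ] [0.50754774 0.09303394 0.07339769]
```

Bottom is about 8.5 mm below the mouth, with no side load. I'll keep going down.

```bash
python3 drive.py '[[[0,0,0.2,0,0,0],[0,0,0.4,0,0,0],[0,0,0.6,0,0,0],[0,0,0.8,0,0,0],[0,0,1,0,0,0],[0,0,1.2,0,0,0],[0,0,1.2,0,0,0]]]'; python3 -c "
from h import *
s=r.get_state();print(s['contact_force'],s['moment'],s['tcp_pos'])"
```

```text
time_s: 7.25
tcp_pos: [0.5076, 0.093, 0.0676]
eef_rot: [-179.9, 0.2, -119.7]
contact_force: [-0.7, -0.5, -1.3]
gripper_width: 0.0278
gripper_force: 25.0
[-0.65966318 -0.46047089 -1.3019598 ] [ 0.03354661  0.07478378 -0.01490778] [0.50763794 0.0930487  0.06761411]
```

Scaled: 0.004 m is 0.8, 0.003 m is 0.6.

```bash
python3 drive.py '[[[0,0,0.2,0,0,0],[0,0,0.4,0,0,0],[0,0,0.6,0,0,0],[0,0,0.8,0,0,0],[0,0,0.8,0,0,0]]]'; python3 -c "
from h import *
s=r.get_state();print(s['contact_force'],s['moment'],s['tcp_pos'])"
```

```text
time_s: 7.67
tcp_pos: [0.5077, 0.0931, 0.0641]
eef_rot: [-179.9, 0.2, -119.7]
contact_force: [-2.0, -0.0, 2.0]
gripper_width: 0.0279
gripper_force: 25.0
[-2.02380537 -0.01847598  1.99892313] [-0.13738604  0.59094626  0.03090517] [0.50773514 0.09309556 0.06405014]
```

Scaled: 0.001 m is 0.2.

```bash
python3 drive.py '[[[0,0,0.2,0,0,0],[0,0,0.2,0,0,0],[0,0,0.2,0,0,0]]]'; python3 -c "
from h import *
s=r.get_state();print(s['contact_force'],s['moment'],s['tcp_pos'])"
```

```text
time_s: 7.92
tcp_pos: [0.5078, 0.0933, 0.0637]
eef_rot: [-179.9, 0.2, -119.7]
contact_force: [-4.6, 0.3, 11.2]
gripper_width: 0.0279
gripper_force: 25.0
[-4.55847891  0.2667486  11.16138386] [0.27409709 1.96248897 0.03706147] [0.50779768 0.09325989 0.0637368 ]
```

Scaled: -0.12 m is -24, -0.09 m is -18.

```bash
python3 drive.py '[[[0,0,0,0,0,0],[0,0,0,0,0,0],[0,0,0,0,0,0],[0,0,0,0,0,0]]]' 0.036; python3 drive.py '[[[0,0,-2,0,0,0],[0,0,-6,0,0,0],[0,0,-12,0,0,0],[0,0,-18,0,0,0],[0,0,-24,0,0,0],[0,0,-24,0,0,0]]]' 0.036
```

```text
time_s: 8.25
tcp_pos: [0.5078, 0.0931, 0.0627]
eef_rot: [-179.9, 0.2, -119.7]
contact_force: [0.7, -0.4, 0.3]
gripper_width: 0.0358
gripper_force: 0.0
time_s: 8.75
tcp_pos: [0.5105, 0.094, 0.1897]
eef_rot: [-179.5, 0.6, -119.6]
contact_force: [1.2, 0.8, -0.2]
gripper_width: 0.0362
gripper_force: 0.0
```

Scaled: 0.2 m is 40, -0.05 m is -10.

```bash
python3 drive.py '[[[8,-2,0,0,0,0],[16,-4,0,0,0,0],[24,-6,0,0,0,0],[32,-8,0,0,0,0],[40,-10,0,0,0,0],[48,-10,0,0,0,0],[56,-10,0,0,0,0],[56,-10,0,0,0,0],[56,-10,0,0,0,0]]]' 0.05; python3 - <<'E'
from h import *
o=[]
for n in('top','side'):
    c=cap(n); np.savez('c2_'+n,**c); u,v=[int(t) for t in proj(c,[.55,.07,.08])]
    P=cloud(c); np.save('P2_'+n,P); q=P.reshape(-1,3); m=np.hypot(q[:,0]-.5075,q[:,1]-.0935)<.011; print(n,m.sum(),np.percentile(q[m,2],[10,50,90]))
    o.append(cv2.resize(c['frame'][v-30:v+30,u-40:u+40,::-1],(400,300),interpolation=cv2.INTER_CUBIC))
    A=np.array([.5853,.0495]); rad=np.hypot(*(q[:,:2]-A).T); k=q[(rad<.05)&(q[:,2]>.112)&(q[:,2]<.13)]; rc=cv2.minAreaRect((k[:,:2]*1000).astype(np.float32)); w=np.linalg.svd(k[:,:2]-k[:,:2].mean(0))[2][0]; print(' knob',len(k),rc,np.median(k[:,2]),np.degrees(np.arctan2(w[1],w[0])))
cv2.imwrite('pics/home.png',np.hstack(o))
E
```

```text
time_s: 9.5
tcp_pos: [0.411, -0.1768, 0.1826]
eef_rot: [-179.8, 0.2, -119.9]
contact_force: [0.7, 0.3, 0.7]
gripper_width: 0.0499
gripper_force: 0.0
top 35 [0.07751936 0.08215827 0.08487549]
 knob 108 ((584.6218872070312, 50.90546417236328), (16.28489112854004, 68.39705657958984), 30.56902503967285) 0.12156319729119192 120.13028745879629
side 6 [0.07649839 0.07853212 0.0809237 ]
 knob 100 ((586.75439453125, 44.67213439941406), (19.550992965698242, 61.52302551269531), 31.684673309326172) 0.11979232606097978 -58.62204849245605
```

View pics/home.png

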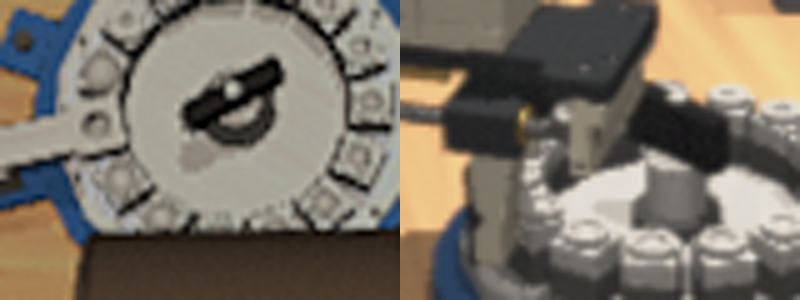

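The top view shows the die seated in the formerly empty holder at crop (163,215), top about 0.082 m, so it is home. The knob bar is at about 120.2°, centred on the axis.

```bash
python3 -c "
from h import *
delta([.5855,.0495,.15],[180,0,-59.8])"
```

```text
d [-0.2809 -0.0387  0.0337] rv [ -0.27   0.1  -59.94]
```

```bash
python3 drive.py '[[[-6,-0.8,0,0,0,-1.2],[-12,-1.6,0,0,0,-2.4],[-18,-2.4,0,0,0,-3.6],[-24,-3.2,0,0,0,-4.8],[-30,-4,0,0,0,-6],[-36,-5,0,0,0,-7.2],[-42,-5.8,0,0,0,-8.4],[-48,-6.6,0,0,0,-9.6],[-53,-7.4,2,0,0,-10.8],[-56.18,-7.74,5,0,0,-11.98],[-56.18,-7.74,6.74,-0.04,0.02,-11.98],[-56.18,-7.74,6.74,-0.04,0.02,-11.98]]]'; python3 drive.py '[[[0,0,0,0,0,0],[0,0,0,0,0,0],[0,0,0,0,0,0]]]';python3 -c "
from h import *
print(r.get_state()['joints'].round(1));delta([.5855,.0495,.089],[180,0,-59.8])"
```

```text
time_s: 10.6
tcp_pos: [0.5839, 0.0517, 0.1466]
eef_rot: [179.7, 0.1, -59.7]
contact_force: [-0.4, 0.0, -0.5]
gripper_width: 0.05
gripper_force: 0.0
time_s: 10.85
tcp_pos: [0.5851, 0.0497, 0.1503]
eef_rot: [-179.9, -0.0, -59.8]
contact_force: [-0.1, -0.1, 0.7]
gripper_width: 0.05
gripper_force: 0.0
[ 23.9  15.8 -16.8   0.  -57.4   6.2]
d [ 0.0003 -0.0002  0.0613] rv [-0.09 -0.02 -0.05]
```

```bash
python3 drive.py '[[[0.06,-0.04,4,0,0,0],[0.06,-0.04,8,0,0,0],[0.06,-0.04,11,0,0,0],[0.06,-0.04,12.2,0,0,0],[0.06,-0.04,12.2,0,0,0],[0.06,-0.04,12.2,0,0,0]]]'; python3 drive.py '[[[0,0,0,0,0,0],[0,0,0,0,0,0],[0,0,0,0,0,0],[0,0,0,0,0,0],[0,0,0,0,0,0],[0,0,0,0,0,0],[0,0,0,0,0,0],[0,0,0,0,0,0]]]' 0.008 40; python3 -c "
from h import *
s=r.get_state();print(s['contact_force'],s['moment'],s['tcp_pos'],s['eef_rot'])"
```

```text
time_s: 11.35
tcp_pos: [0.5857, 0.0494, 0.0892]
eef_rot: [-179.9, -0.0, -59.8]
contact_force: [0.2, 0.8, 0.3]
gripper_width: 0.0501
gripper_force: 0.0
time_s: 12.02
tcp_pos: [0.5858, 0.05, 0.0886]
eef_rot: [-179.9, -0.0, -59.8]
contact_force: [2.2, 0.9, 0.8]
gripper_width: 0.0156
gripper_force: 40.0
[2.23969031 0.93979028 0.77181216] [ 0.41719947 -0.20563515  0.15516384] [0.58581592 0.04995277 0.0885956 ] [-1.79931666e+02 -1.95619940e-02 -5.97702094e+01]
```

Scaled: -2 degrees is -0.4.

```bash
python3 drive.py '[[[0,0,0,0,0,-0.4],[0,0,0,0,0,-0.8],[0,0,0,0,0,-1.2],[0,0,0,0,0,-1.6],[0,0,0,0,0,-2],[0,0,0,0,0,-2.4],[0,0,0,0,0,-2.8],[0,0,0,0,0,-3.2],[0,0,0,0,0,-3.6],[0,0,0,0,0,-4],[0,0,0,0,0,-4.4],[0,0,0,0,0,-4.4]]]';  python3 -c "
from h import *
s=r.get_state();print(s['contact_force'],s['moment'],s['tcp_pos'],s['eef_rot'])"
```

```text
time_s: 13.02
tcp_pos: [0.5855, 0.0497, 0.0886]
eef_rot: [-180.0, -0.0, -37.7]
contact_force: [0.6, 0.9, 2.4]
gripper_width: 0.0155
gripper_force: 40.0
[0.63413922 0.91217848 2.39993009] [0.11220401 0.02429797 0.3064224 ] [0.58550847 0.04966458 0.08857991] [-1.79978461e+02 -2.96217344e-02 -3.76821718e+01]
```

Careful with the scale: shifts go in units of 5 mm and turns go in units of 5 degrees. That gives: -1.5 degrees is -0.3.

```bash
for i in 1 2 3; do python3 drive.py '[[[0,0,0,0,0,-0.14],[0,0,0,0,0,-0.3],[0,0,0,0,0,-0.3]]]' | grep -v grip;  python3 -c "
from h import *
s=r.get_state();print(s['moment'],s['eef_rot'][2])"; done
```

```text
time_s: 13.27
tcp_pos: [0.5855, 0.0497, 0.0886]
eef_rot: [-180.0, -0.0, -36.3]
contact_force: [0.6, 0.4, 2.4]
[0.10438976 0.03165025 0.23524063] -36.2549773309112
time_s: 13.52
tcp_pos: [0.5855, 0.0496, 0.0886]
eef_rot: [-180.0, -0.0, -34.7]
contact_force: [-0.1, -0.2, 4.8]
[0.04781631 0.14040019 0.09705979] -34.72959093518062
time_s: 13.77
tcp_pos: [0.5855, 0.0496, 0.0886]
eef_rot: [-180.0, -0.0, -33.2]
contact_force: [-0.3, 0.2, 5.8]
[-0.02350346  0.11647521  0.08559471] -33.23861091116286
```

```bash
for i in 1 2 3; do python3 drive.py '[[[0,0,0,0,0,-0.1],[0,0,0,0,0,-0.2],[0,0,0,0,0,-0.2]]]' | grep -v grip;  python3 -c "
from h import *
s=r.get_state();print(s['moment'],s['eef_rot'][2])"; done
```

```text
time_s: 14.02
tcp_pos: [0.5855, 0.0496, 0.0886]
eef_rot: [-180.0, -0.0, -32.3]
contact_force: [0.9, 0.3, 4.9]
[-0.02389526  0.12162584 -0.05534961] -32.26492637185211
time_s: 14.27
tcp_pos: [0.5855, 0.0496, 0.0886]
eef_rot: [-180.0, -0.0, -31.3]
contact_force: [0.6, -0.2, 5.3]
[-0.14555414  0.1108606  -0.13595697] -31.268222250295754
time_s: 14.52
tcp_pos: [0.5854, 0.0496, 0.0886]
eef_rot: [-180.0, -0.0, -30.3]
contact_force: [-0.1, 0.4, 6.1]
[-0.111068    0.11480788 -0.73478336] -30.331201941287983
```

```bash
for i in 1 2; do python3 drive.py '[[[0,0,0,0,0,-0.1],[0,0,0,0,0,-0.16],[0,0,0,0,0,-0.16]]]' | grep -v grip;  python3 -c "
from h import *
s=r.get_state();print(s['moment'],s['eef_rot'][2],s['gripper_width'])"; done
```

```text
time_s: 14.77
tcp_pos: [0.5854, 0.0496, 0.0886]
eef_rot: [-180.0, -0.0, -29.6]
contact_force: [1.4, 0.7, 5.5]
[-0.06846328  0.09096909 -1.0172559 ] -29.576708615183286 0.015814900365094843
time_s: 15.02
tcp_pos: [0.5855, 0.0496, 0.0886]
eef_rot: [-180.0, -0.0, -28.8]
contact_force: [0.5, -0.2, 5.7]
[-0.17531949 -0.09158286 -1.06120553] -28.782940152131452 0.015844832637210003
```

Hard stop felt: the moment rose to 1.06 N m, above the detent peak plus friction, with contact at yaw about -30.4. So stop zero is at about -32.6 and stop three at about -104.6. Turning clockwise now.

Scaled: 24 degrees is 4.8.

```bash
python3 drive.py '[[[0,0,0,0,0,0.6],[0,0,0,0,0,1.2],[0,0,0,0,0,1.8],[0,0,0,0,0,2.4],[0,0,0,0,0,3],[0,0,0,0,0,3.6],[0,0,0,0,0,4.2],[0,0,0,0,0,4.8],[0,0,0,0,0,5.4],[0,0,0,0,0,5.56],[0,0,0,0,0,5.56],[0,0,0,0,0,5.56]]]' 0.008 55; python3 -c "
from h import *
s=r.get_state();print(s['moment'],s['eef_rot'][2],s['gripper_width'])"; python3 drive.py '[[[0,0,0,0,0,0.6],[0,0,0,0,0,1.2],[0,0,0,0,0,1.8],[0,0,0,0,0,2.4],[0,0,0,0,0,3],[0,0,0,0,0,3.6],[0,0,0,0,0,4.2],[0,0,0,0,0,4.8],[0,0,0,0,0,4.8],[0,0,0,0,0,4.8]]]' ; python3 -c "
from h import *
s=r.get_state();print(s['moment'],s['eef_rot'][2],s['gripper_width'])"
```

```text
time_s: 16.02
tcp_pos: [0.5858, 0.0498, 0.0885]
eef_rot: [-179.9, -0.0, -56.4]
contact_force: [2.5, 0.8, 4.5]
gripper_width: 0.0157
gripper_force: 55.0
[ 0.29237669 -0.6900649  -0.12120695] -56.41067481916271 0.015687375876377852
time_s: 16.85
tcp_pos: [0.5861, 0.05, 0.0886]
eef_rot: [-179.9, 0.0, -80.4]
contact_force: [5.2, 2.2, 2.7]
gripper_width: 0.0159
gripper_force: 55.0
[ 0.49606338 -1.55545257 -0.11882713] -80.35410967989138 0.01588223911385873
```

```bash
python3 drive.py '[[[0,0,0,0,0,0.4],[0,0,0,0,0,0.8],[0,0,0,0,0,1.2],[0,0,0,0,0,1.6],[0,0,0,0,0,2],[0,0,0,0,0,2.4],[0,0,0,0,0,2.8],[0,0,0,0,0,3.2],[0,0,0,0,0,3.6],[0,0,0,0,0,3.6],[0,0,0,0,0,3.6]]]' ; python3 -c "
from h import *
s=r.get_state();print(s['moment'],s['eef_rot'][2],s['gripper_width'])"
```

```text
time_s: 17.77
tcp_pos: [0.5864, 0.05, 0.0886]
eef_rot: [-179.9, 0.1, -98.4]
contact_force: [6.6, 1.5, 2.3]
gripper_width: 0.0157
gripper_force: 55.0
[ 0.43664651 -2.02161531 -0.40596247] -98.38514386036971 0.015731013804266433
```

Scaled: -0.001 m is -0.2, -0.0004 m is -0.08, 3 degrees is 0.6.

```bash
python3 drive.py '[[[-0.08,-0.2,0,0,0,0.3],[-0.08,-0.2,0,0,0,0.6],[-0.08,-0.2,0,0,0,0.9],[-0.08,-0.2,0,0,0,1.2],[-0.08,-0.2,0,0,0,1.2],[-0.08,-0.2,0,0,0,1.2],[-0.08,-0.2,0,0,0,1.2]]]' ; cat > ring.py <<'E'
from h import *
from scipy.ndimage import map_coordinates
import sys
A=np.array([.5858,.0494]); 
def prof(c,z,rs=np.linspace(.083,.097,8)):
    a=np.arange(0,360,.25); t=np.radians(a); g=c['frame'].astype(float).mean(2); M=np.linalg.inv(c['cam_to_world']); o=0
    for r0 in rs:
        q=M@np.vstack([A[0]+r0*np.cos(t),A[1]+r0*np.sin(t),0*t+z,0*t+1]); o=o+map_coordinates(g,[q[1]/q[2]*c['fy']+c['cy'],q[0]/q[2]*c['fx']+c['cx']],order=1)
    return a,o/len(rs)
s=r.get_state();print(s['moment'],s['eef_rot'][2],s['tcp_pos'],s['time_s'])
for n in('side','top'):
    c=r.capture(n); np.savez('c3_'+n,**c)
    c0=dict(np.load(f'c_{n}.npz')); 
    for z,rs in((.082,np.linspace(.083,.097,8)),(.062,np.linspace(.104,.108,3)),(.05,np.linspace(.116,.122,4))):
        a,p=prof(c,z,rs); _,p0=prof(c0,z,rs)
        for lo,hi in (((180,270),(200,290),(220,310)) if n=='side' else ((270,350),(280,370),(310,400),(210,290))):
            i=(np.arange(lo*4,hi*4))%1440; 
            cc=[(np.corrcoef(p[i],p0[(i-k)%1440])[0,1],k/4) for k in range(-60,61)]; b=max(cc); print(n,z,lo,hi,'shift %.2f corr %.2f'%(b[1],b[0]))
E
python3 ring.py
```

```text
time_s: 18.35
tcp_pos: [0.5865, 0.05, 0.0886]
eef_rot: [-180.0, 0.0, -104.3]
contact_force: [2.4, 1.5, 4.6]
gripper_width: 0.0158
gripper_force: 55.0
[ 0.42586656 -0.75426943 -0.11107519] -104.34845071000811 [0.5865276  0.04998261 0.08857324] 18.35
side 0.082 180 270 shift 2.75 corr 0.78
side 0.082 200 290 shift 3.25 corr 0.86
side 0.082 220 310 shift 3.25 corr 0.88
side 0.062 180 270 shift 2.00 corr 0.86
side 0.062 200 290 shift 2.50 corr 0.89
side 0.062 220 310 shift 2.50 corr 0.88
side 0.05 180 270 shift 2.00 corr 0.79
side 0.05 200 290 shift 2.25 corr 0.90
side 0.05 220 310 shift 2.25 corr 0.92
top 0.082 270 350 shift 3.00 corr 0.48
top 0.082 280 370 shift 3.00 corr 0.27
top 0.082 310 400 shift 1.00 corr 0.19
top 0.082 210 290 shift 3.00 corr 0.98
top 0.062 270 350 shift 3.25 corr 0.17
top 0.062 280 370 shift 3.00 corr 0.22
top 0.062 310 400 shift -3.75 corr 0.22
top 0.062 210 290 shift 2.75 corr 0.86
top 0.05 270 350 shift 2.50 corr 0.44
top 0.05 280 370 shift 2.75 corr 0.31
top 0.05 310 400 shift 1.25 corr 0.30
top 0.05 210 290 shift 3.25 corr 0.94
```

```bash
python3 - <<'E'
from h import *
from fit import plane
A=np.array([.5858,.0494])
c=dict(np.load('c_top.npz')); g=c['frame'].sum(2).astype(int)
w=g[200:210,279:291]; print(w)
m=np.clip(330-w[1:-1,1:-1],0,None).astype(float); v,u=np.mgrid[201:209,280:290]
uv=np.array([[(u*m).sum()/m.sum(),(v*m).sum()/m.sum()]])
for z in(.108,.100): p=plane(c,uv,z)[0,:2]-A; print(uv,z,np.hypot(*p),np.degrees(np.arctan2(p[1],p[0])))
# arm top edge cloud direction
for n in('top','side'):
    q=np.load(f'P_{n}.npy').reshape(-1,3); d=q[:,:2]-A; r0=np.hypot(*d.T)
    k=d[(r0>.07)&(r0<.19)&(q[:,2]>.101)&(q[:,2]<.118)]; rc=cv2.minAreaRect((k*1000).astype(np.float32)); print(n,rc,np.degrees(np.arctan2(rc[0][1],rc[0][0])),np.degrees(np.arctan2(*k.mean(0)[::-1])))
    k=q[(abs(q[:,2]-.0)<.2)]; 
# roller on head +x: dark block beyond rim
E
```

```text
[[467 491 454 422 424 470 479 476 497 372 114 418]
 [470 465 480 489 470 467 470 472 480 385 191 416]
 [468 469 476 410 311 300 322 410 479 463 256 412]
 [460 477 417 231  75 235 262 304 447 498 259 409]
 [456 481 337 202 263 398 396 301 430 498 288 360]
 [455 476 320 281 367 397 373 322 436 487 326 252]
 [460 473 394 332 373 388 357 360 442 482 422 267]
 [463 462 462 423 423 403 402 433 456 477 504 329]
 [470 464 469 475 461 434 474 489 480 458 435 262]
 [432 456 488 487 498 464 424 386 356 306 217 102]]
[[284.76085176 202.999181  ]] 0.108 0.08630529484771761 101.16479023268819
[[284.76085176 202.999181  ]] 0.1 0.08699631591545967 100.19303804305645
top ((-32.07567596435547, 120.52238464355469), (35.07086181640625, 101.09689331054688), 14.609273910522461) 104.90317382817614 105.21054693972717
side ((-32.20897674560547, 118.93431854248047), (36.41252517700195, 104.28958892822266), 16.791929244995117) 105.15299033741542 105.47351184054752
```

The ring's rotation since the start (about 45°, matching the tool), the end-stop reading and the guide angle (about 105° against the die at about 105.5°) all put the turret at stop three. The knob is still gripped and load is low.

```bash
python3 drive.py '[[[0,0,0,0,0,0],[0,0,0,0,0,0],[0,0,0,0,0,0]]]'; python3 -c "
from h import *
print(r.close_job())"
```

```text
time_s: 18.7
tcp_pos: [0.5865, 0.05, 0.0886]
eef_rot: [-180.0, 0.0, -104.4]
contact_force: [1.7, 1.2, 5.0]
gripper_width: 0.0151
gripper_force: 55.0
the job is handed in; nothing more can be done
None
```

The hollow die is plugged fully home in the empty socket, and the knob was turned back to its end stop, then clockwise three clicks; the job was handed in at 18.7 s still gripping the knob at stop three, with no verdict shown.

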